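# Pry the spring clip off a spindle and lift the roller from its bush

### The job

With the hooked pick, pull the spring clip out of its groove in the spindle and let it drop into the tray round the spindle; do not handle the clip with the fingers. Hang the pick back in its two-saddle rest, then lift the outer roller off, leaving the brass bush down on the spindle, and stand the roller upright, wholly on the square rubber pad.

Things in the scene. Friction and masses are not known exactly. Their poses are not given: they have to be found in the camera images.
- stand: Fixed aluminium tray, 170 mm (x) by 130 mm (y), rim 14 mm high, floor 5 mm thick, with an upright 16 mm steel spindle that ends 77 mm above the desk. Origin on the spindle's axis at desk height, z up. The tray reaches from 140 mm in front of the spindle (-x) to 30 mm behind it, 65 mm to each side.
- groove (a point): Point on the spindle's axis, 65 mm above the desk, in the groove that holds the clip. The groove runs from 63 to 68.6 mm and has an 11 mm core.
- clip: Spring clip of 4 mm steel wire, 56 x 23 mm, flat in the groove on top of the roller. Origin on the spindle's axis when seated. Sprung jaws clasp the core and open to +x; to -x it ends in a closed U-shaped pull loop. Pulled by the loop along -x it resists with 5 to 8 N, snaps open after 5 mm, is off by 30; then its loop tips down and it falls into the tray or leans on the roller.
- clip_loop (a point): Point on the clip's centre line, x = -31 mm in its frame, same height: middle of the open window in the pull loop, outside the roller, where the hook goes down, well through it. The window is 15 mm wide here and free from 22 mm (roller's edge) to 40 mm (inner edge of the loop's end) from the spindle's axis; below it is free down to the tray.
- pick: Hooked pick, 124 mm long, 50 g, lying level in its rest. Origin mid-handle, where to grip it across y (firmly, about 40 N); x runs along the handle to the hook, z up. Handle: black bar 66 mm long, 12 mm square. A 4.4 mm wire shank runs on to x = 85 mm, there turns straight down (-z) and ends 25 mm below the handle's axis. Keep it level.
- rest: Fixed steel rest for the pick, foot 112 x 40 x 6 mm, with two open saddles that flare at the top: under the handle's rear (x = -27 mm, notch 17 mm wide, floor 32 mm up) and under the shank (x = 60 mm, 9 mm wide, floor 36 mm up), ending 48 and 52 mm up. Origin on the desk below the middle of the pick's handle, x to the hook. Stands left or right of the stand.
- rest_seat (a point): Where the pick's origin belongs when the pick lies in the rest: 38 mm above the rest's origin, same axes.
- roller: Black rubber-covered sleeve, 44 mm outside, 30 mm bore, 49 mm tall, 140 g, loose round the bush with 2 mm clearance all round. Origin at the centre of its underside, z along its axis. On the spindle its underside is 14 mm and its top 63 mm above the desk; it must rise 65 mm to clear the spindle.
- bush (a joint): How far (m) the brass bush (26 mm across, 49 mm tall, inside the roller) has risen along the spindle from its seat. It clings lightly (2.5 N plus its weight); side force while lifting the roller drags it along.
- pad: Fixed square of black rubber sheet, 110 x 110 x 3 mm, on the desk, on the other side of the stand from the rest. Origin at the centre of its underside.
Not all that is in view belongs to the job. There is more than one size of the roller; the job needs the middle-sized.

How it is judged (in metres and radians):
On the way, in this order (a step that is already met when the one before it is completed fails the run):
1. the pick pulls on the clip while the clip is still in the groove (contact force between pick and clip above 1 N and distance between clip and groove below 0.012 m), for 0.02 s.
2. the clip is out of the groove and its one end at least down in the tray, the roller still on the spindle (distance between clip and groove above 0.02 m and (z of clip in the frame of stand below 0.035 m or z of clip_loop in the frame of stand below 0.03 m) and z of roller in the frame of stand below 0.02 m and horizontal distance between roller and stand below 0.006 m), for 0.2 s.
At the end, for the whole second after the job is handed in: Clip down in the tray (it may lean on the bush), origin under 40 mm high; pick in its saddles, within 20 mm of its seat and 0.25 rad of level; bush within 3 mm of its seat; roller upright (0.1 rad) on the pad, within 33 mm of its centre; all still (x of clip in the frame of stand between -0.14 and 0.03 m and y of clip in the frame of stand between -0.065 and 0.065 m and z of clip in the frame of stand below 0.04 m and linear speed of each of clip, pick, roller below 0.02 m/s and distance between pick and rest_seat below 0.02 m and angle between pick's own z axis and vertical below 0.25 rad and value of joint bush below 0.003 m and horizontal distance between roller and pad below 0.033 m and height (world z) of roller below 0.008 m and angle between roller's own z axis and vertical below 0.1 rad); the robot touches nothing.
It fails at once if the bush is dragged up the spindle by more than 6 mm (value of joint bush above 0.006 m).
It fails at once if the fingers handle the clip (more than 2 N) (contact force between the fingers and clip above 2 N).
It also fails if it takes over 67 s, if anything falls off the work surface, if the arm or the gripper's body presses on something with over 40 N, if the wrist force passes 120 N, or if a joint passes its speed limit or range.

### The arm

A 6-joint arm with a two-finger parallel gripper is mounted at the origin on a cart in front of the work surface, level with it; the furniture and walls round the work are solid. World frame = base frame: x ahead of the robot, y to its left, z up, the work surface at z = 0. Lengths are in m, angles in degrees, forces in N, time in s.
With the tool pointing down it reaches from about 0.4 to 0.825 m from the base axis. Payload 7 kg.
Tool frame: the origin (TCP) lies at the centre of the arm's flange, where the gripper is bolted on; the fingertips stand 178 mm ahead of it and the grasp point (between the pads) lies 159 mm ahead of it (tip_reach is the distance from the TCP to the fingertips, in m); z points along the fingers, y is the line along which they close (so a half turn about z gives the same grasp; the last joint's range is limited). The gripper opens to 88 mm and grips with 3 to 60 N. Pads are 19 mm wide; open, the fingers measure 130 mm over their backs; the gripper's body (78 mm by 193 mm) begins 47 mm behind the grasp point.
Start: joints at [88.299, 20.546, 0.682, 0, -70.136, -16.507], TCP at [0.211, 0.641, 0.405] pointing down, gripper open.
Joint ranges: [-176.03, 176.03], [-82.01, 121.73], [-58.28, 71.71], [-173.87, 95.51], [-174.79, -0.11], [-173.66, 173.66]. Speed limits (degrees/s): [136.94, 136.94, 172.46, 180, 180, 180].

### API

Orientations are given as [roll, pitch, yaw] about the fixed x, y, z axes, in that order (R = Rz(yaw) Ry(pitch) Rx(roll)).
In Python, from plant import * gives the robot as it stands.
- The arm moves only by the shell command python3 -m handwheel 'ROWS'. ROWS is JSON, a list of rows, each a list of 7 numbers: the opening, from -1 (shut) to 1 (fully open), then the shift along the tool's x, y, z as a fraction of full scale, then the turn, a rotation vector about the tool's x, y, z as a fraction of full scale. A call has 1 to 5 rows; each row shifts and turns the commanded pose from where the row before left it, along the tool's axes as they then stand; what a row does not reach is not made up. Full scale, the value 1, is 0.025 m for a shift and 6 degrees for a turn. A row lasts 1/8 s, in which the tool goes at most 62.5 mm and 10.7 degrees, less where a joint would pass 70% of its speed; a pose out of reach is approached as far as the arm can. A call with a number of a shift or a turn outside -1 to 1 is refused whole. A call with a gripper value outside its range is refused whole. The fingers move at their own pace and stop on an object; the grip force is fixed at half the most. Time passes only in rows, so rows that do not move let the fingers close. It gives the time, the measured TCP pose, the force, the opening and the grip force at its end, in the units of the state.
- get_obs(): the state, without advancing time (a new reading comes with each control period).
- snapshot(name): name is "scene" or "top" or "wrist"; returns a dict with "color" (420x560x3 uint8, red, green, blue), "fx", "fy", "cx", "cy" (pixels), "R" (3x3) and "t" (3): a world point X has camera coordinates R X + t; the wrist camera has in their place "tool_from_camera" (4x4, takes a point from camera to tool coordinates, whose origin is the TCP and whose axes are the flange's). Camera axes: x right, y down, z forward; pixel columns grow to the right and rows downward; lengths in m; the calibration is good to about 2 mm. A picture is of the moment at which its call begins: read the wrist's pose just before it. There is no depth.
- close_job(): hands the job in; it is judged then, once.
The state is a dict: "clock": time; "joint_pos": joint angles; "qvel": joint speeds; "tau": joint torques, N m; "tool_pos": TCP position; "orientation": TCP orientation; "force": force on the tool from outside, world axes, zero at the start; "moment": the same for the moment, N m; "opening": finger opening in m; "gripper_force": force on a finger pad.
Only numpy, scipy, OpenCV 4.12 (cv2) and the standard library are available. Lean on these libraries where they do the work, as an engineer would, in place of code of your own. Each camera call takes 0.05 s, during which the arm holds its last target. There are 200 camera calls.

## Working session

There is one attempt and no reset: what is moved stays moved. The work goes in short steps, Python scripts to look and compute and a shell command to move; the robot and the scene stay as the last step left them, time stands still between calls to the robot, and variables do not carry over. Pictures are saved under pics/ and viewed, at most 10 in all, crops included, and the job is handed in when it is done.

```bash
ls; mkdir -p pics; python3 - <<'E'
from plant import *
import cv2,numpy as np
o=get_obs();print(o)
for n in("scene","top"):
    s=snapshot(n);cv2.imwrite(f"pics/{n}0.png",s["color"][:,:,::-1]);np.save(f"pics/{n}0.npy",s,allow_pickle=True)
    print(n,s["fx"],s["fy"],s["cx"],s["cy"],np.round(s["R"],4).tolist(),np.round(s["t"],4))
s=snapshot("wrist");cv2.imwrite("pics/wrist0.png",s["color"][:,:,::-1]);print(s["tool_from_camera"],s["fx"])
E
```

```text
pics
{'clock': 0.0, 'joint_pos': array([ 8.82977118e+01,  2.05914846e+01,  6.32091573e-01, -2.14444048e-02,
       -7.01334886e+01, -1.65063340e+01]), 'qvel': array([0.08236908, 0.03277166, 0.02098288, 0.02230517, 0.02870805,
       0.01543796]), 'tau': array([-9.65349027e-04, -5.82712734e+01,  2.93055135e+01,  6.99697718e+00,
        6.87709486e-03, -1.58548964e-04]), 'tool_pos': array([0.21086456, 0.6410083 , 0.40370492]), 'orientation': array([ 1.79905218e+02, -7.06434981e-03, -1.82159201e+01]), 'force': array([ 0.7422352 , -0.29651809,  0.27067747]), 'moment': array([-0.08570277, -0.02014579, -0.02179998]), 'gripper_force': 0.0, 'opening': 0.08749356555923539}
scene 501.0878840497052 501.0878840497052 275.23408942941285 212.70921813207235 [[-0.4877, -0.873, -0.0123], [-0.6161, 0.3541, -0.7036], [0.6186, -0.3355, -0.7105]] [0.3294 0.4142 0.6458]
top 534.4044748412041 534.4044748412041 277.27117350493194 208.41436162603213 [[-0.0273, -0.9996, -0.0117], [-0.9941, 0.0284, -0.1051], [0.1054, 0.0087, -0.9944]] [0.0614 0.5992 1.0567]
[[-2.14849538e-04 -9.69400190e-01 -2.45485695e-01  6.66888767e-02]
 [ 9.99999539e-01 -4.37958121e-04  8.54254448e-04 -1.67414182e-03]
 [-9.35626877e-04 -2.45485398e-01  9.69399837e-01  2.01273210e-02]
 [ 0.00000000e+00  0.00000000e+00  0.00000000e+00  1.00000000e+00]] 335.56771008852934
```

View pics/scene0.png

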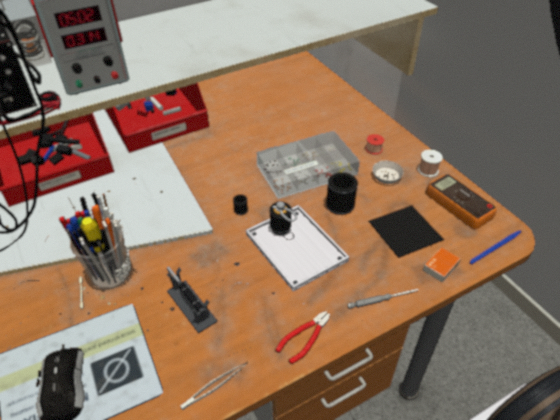

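View pics/top0.png

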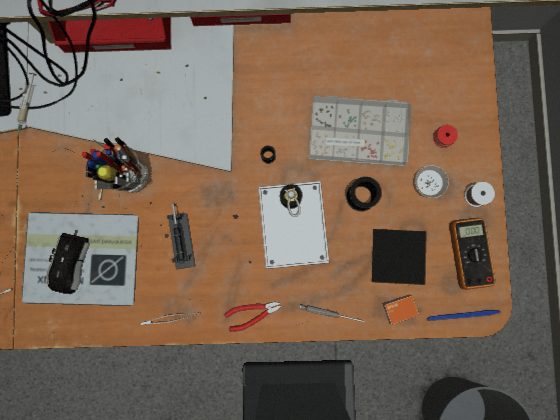

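The scene view shows the stand with the roller at about (283,218), the rest with the pick at (190,300) and the pad at (405,230). In the top view the spindle is at about (290,195), the rest at (180,238), the pad at (399,257), and the spare rollers at (363,193) and (268,154).

```bash
cat > h.py <<'E'
from plant import *
import cv2,numpy as np
from scipy.spatial.transform import Rotation as Ro
def ray(s,u,v):
    d=np.array([(u-s["cx"])/s["fx"],(v-s["cy"])/s["fy"],1.]);R=s["R"]
    return -R.T@s["t"],R.T@d
def onz(s,u,v,z):
    c,d=ray(s,u,v);return c+d*(z-c[2])/d[2]
def proj(s,X):
    p=s["R"]@np.array(X)+s["t"];return np.array([s["fx"]*p[0]/p[2]+s["cx"],s["fy"]*p[1]/p[2]+s["cy"]])
def tool(o=None):
    o=o or get_obs();T=np.eye(4);T[:3,:3]=Ro.from_euler("xyz",o["orientation"],degrees=True).as_matrix();T[:3,3]=o["tool_pos"];return T
def wrist(name):
    T=tool();s=snapshot("wrist");W=T@s["tool_from_camera"];s["R"]=W[:3,:3].T;s["t"]=-W[:3,:3].T@W[:3,3]
    cv2.imwrite(f"pics/{name}.png",s["color"][:,:,::-1]);np.save(f"pics/{name}.npy",s,allow_pickle=True);return s
def load(n): return np.load(f"pics/{n}.npy",allow_pickle=True).item()
E
python3 - <<'E'
from h import *
s=load("top0");g=cv2.cvtColor(s["color"],cv2.COLOR_RGB2HSV)
def rect(mask,box,z):
    m=np.zeros_like(mask);x0,y0,x1,y1=box;m[y0:y1,x0:x1]=mask[y0:y1,x0:x1]
    c=max(cv2.findContours(m,cv2.RETR_EXTERNAL,cv2.CHAIN_APPROX_NONE)[0],key=cv2.contourArea)
    w=np.array([onz(s,*p[0],z)[:2] for p in c],np.float32);r=cv2.minAreaRect(w);print(r,cv2.minAreaRect(c));return c
tr=((g[...,1]<70)&(g[...,2]>90)).astype(np.uint8)*255
rect(tr,(245,165,345,285),0.014)
dk=((g[...,2]<60)).astype(np.uint8)*255
rect(dk,(360,215,440,300),0.003)
gr=((g[...,1]<110)&(g[...,2]<140)).astype(np.uint8)*255
rect(gr,(155,195,205,280),0.006)
a=s["color"][170:280,160:310];b=load("scene0")["color"][190:335,150:350]
cv2.imwrite("pics/c1.png",np.vstack([cv2.resize(a[:, :60],None,fx=5,fy=5,interpolation=3)])[:, :, ::-1])
A=cv2.resize(a,(450,330),interpolation=2);B=cv2.resize(b,(350,254),interpolation=2)
C=np.zeros((330,800,3),np.uint8);C[:,:450]=A;C[:254,450:]=B;cv2.imwrite("pics/c2.png",C[:,:,::-1])
for z in(0.065,0.077):print(onz(s,290,194,z))
E
```

```text
((0.5695202946662903, 0.012949235737323761), (0.17040276527404785, 0.1310792863368988), 3.959055185317993) ((293.2584533691406, 224.21348571777344), (82.38909912109375, 63.806522369384766), 84.5596694946289)
((0.4976670742034912, -0.20229238271713257), (0.10878775268793106, 0.1093357503414154), 85.34973907470703) ((398.48760986328125, 256.27215576171875), (53.399410247802734, 53.35400390625), 2.602562189102173)
((0.5428556203842163, 0.24723951518535614), (0.11421869695186615, 0.046179354190826416), 6.524562835693359) ((180.33999633789062, 240.37998962402344), (54.871490478515625, 22.344575881958008), 81.8698959350586)
[0.62517548 0.01837558 0.065     ]
[0.62358418 0.01856707 0.077     ]
```

View pics/c2.png

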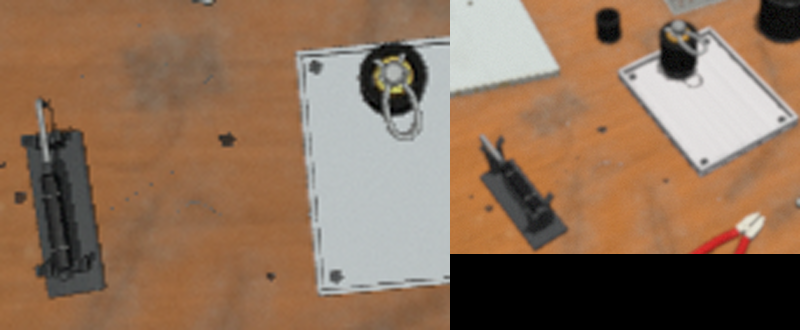

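The crop shows the handle running from about (48,175) to (70,265) with the hook up at (42,100). The clip loop hangs down-image at (404,130), with the spindle at (394,72).

```bash
cat >> h.py <<'E'
def goto(p,yaw):
    "print turn about tool z first (units), then shift in the axes after the turn (units), for a tool pointing down"
    o=get_obs();d=np.array(p)-o["tool_pos"];dy=(yaw-o["orientation"][2]+180)%360-180;y=np.radians(yaw)
    print("now",np.round(o["tool_pos"],4),np.round(o["orientation"],2),"turn",round(-dy/6,2),"shift",np.round(np.array([d[0]*np.cos(y)+d[1]*np.sin(y),d[0]*np.sin(y)-d[1]*np.cos(y),-d[2]])/.025,2),"t",round(o["clock"],2))
E
python3 - <<'E'
from h import *
s=load("top0")
k=lambda x,y:(160+x/3,170+y/3)
P=[onz(s,*k(48,175),.044),onz(s,*k(70,265),.044)];print(P,(P[0]+P[1])/2,np.degrees(np.arctan2(*(P[0]-P[1])[[1,0]])),np.linalg.norm(P[0]-P[1]))
m=(P[0]+P[1])/2
S=onz(s,*k(394,72),.077);L=onz(s,*k(404,130),.065);print(S,L,L-S)
goto([m[0],m[1],.32],7)
E
```

```text
[array([0.56497808, 0.24922239, 0.044     ]), array([0.50449232, 0.23497793, 0.044     ])] [0.5347352  0.24210016 0.044     ] 13.251753017634064 0.062140425002551604
[0.6235089  0.01595898 0.077     ] [0.58647551 0.01032351 0.065     ] [-0.03703339 -0.00563548 -0.012     ]
now [0.2109 0.6411 0.404 ] [ 1.7993e+02 -1.0000e-02 -1.8210e+01] turn -4.2 shift [10.91 17.42  3.36] t 0.15
```

```bash
python3 -m handwheel '[[1,0,0,0,0,0,-0.84],[1,0,0,0,0,0,-0.84],[1,0,0,0,0,0,-0.84],[1,0,0,0,0,0,-0.84],[1,0,0,0,0,0,-0.84]]'
for i in 1; do python3 -m handwheel '[[1,0.55,0.87,0.17,0,0,0],[1,0.55,0.87,0.17,0,0,0],[1,0.55,0.87,0.17,0,0,0],[1,0.55,0.87,0.17,0,0,0],[1,0.55,0.87,0.17,0,0,0]]'
python3 -m handwheel '[[1,0.55,0.87,0.17,0,0,0],[1,0.55,0.87,0.17,0,0,0],[1,0.55,0.87,0.17,0,0,0],[1,0.55,0.87,0.17,0,0,0],[1,0.55,0.87,0.17,0,0,0]]'
python3 -m handwheel '[[1,0.55,0.87,0.17,0,0,0],[1,0.55,0.87,0.17,0,0,0],[1,0.55,0.87,0.17,0,0,0],[1,0.55,0.87,0.17,0,0,0],[1,0.55,0.87,0.17,0,0,0]]'
python3 -m handwheel '[[1,0.55,0.87,0.17,0,0,0],[1,0.55,0.87,0.17,0,0,0],[1,0.55,0.87,0.17,0,0,0],[1,0.55,0.87,0.17,0,0,0],[1,0,0,0,0,0,0]]'; done
python3 - <<'E'
from h import *
s=wrist("w1");goto([.535,.242,.32],7)
print(proj(s,[.535,.242,.044]))
E
```

```text
clock: 0.78
tool_pos: [0.2109, 0.6411, 0.4042]
orientation: [180.0, 0.0, 7.2]
force: [0.0, -0.7, 0.1]
opening: 0.0878
gripper_force: 0.0
clock: 1.4
tool_pos: [0.2936, 0.5401, 0.3833]
orientation: [-180.0, -0.0, 7.0]
force: [1.0, 0.2, 0.3]
opening: 0.088
gripper_force: 0.0
clock: 2.02
tool_pos: [0.3749, 0.4407, 0.3619]
orientation: [-180.0, -0.0, 7.0]
force: [1.0, 0.6, -0.0]
opening: 0.0873
gripper_force: 0.0
clock: 2.65
tool_pos: [0.4562, 0.341, 0.3407]
orientation: [-180.0, -0.0, 7.0]
force: [1.1, 0.0, 0.5]
opening: 0.0875
gripper_force: 0.0
clock: 3.28
tool_pos: [0.5214, 0.2609, 0.3233]
orientation: [180.0, 0.0, 6.9]
force: [-0.5, 0.0, 0.1]
opening: 0.0879
gripper_force: 0.0
now [0.521  0.2616 0.3236] [1.7998e+02 2.0000e-02 6.8900e+00] turn -0.02 shift [0.46 0.85 0.14] t 3.33
[305.80658538 193.08527964]
```

View pics/w1.png

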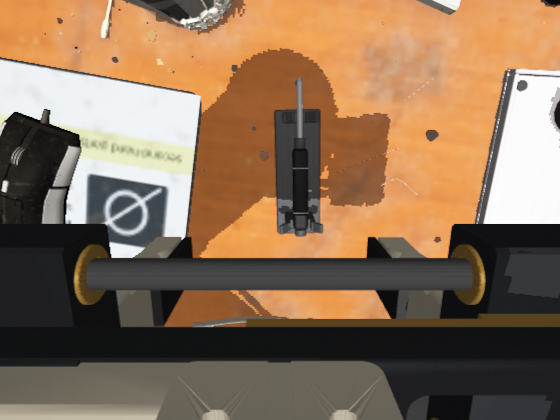

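The wrist view shows the pick upright in the image, with the hook at about (299,79), the handle front at (301,139) and its rear at (301,235), lying in the rest.

```bash
python3 - <<'E'
from h import *
s=load("w1");g=s["color"].astype(int)
H=onz(s,299,79,.040);F=onz(s,301,139,.044);B=onz(s,301,235,.044)
print(H,F,B,np.linalg.norm(F-B),np.linalg.norm(H-F))
for a,b in((H,F),(F,B),(H,B)):print(np.degrees(np.arctan2(*(a-b)[[1,0]])))
c=cv2.resize(s["color"][60:245,255:345],None,fx=4,fy=4,interpolation=2)[:600]
c=cv2.resize(s["color"][60:245,255:345],None,fx=3.2,fy=3.2,interpolation=2)
cv2.imwrite("pics/c3.png",c[:,:,::-1])
E
```

```text
[0.61890228 0.25850169 0.04      ] [0.57612603 0.25143912 0.044     ] [0.49992726 0.24104698 0.044     ] 0.07690415582986095 0.043539496430247834
9.375242137837652
7.766197346499162
8.346268584890536
```

View pics/c3.png

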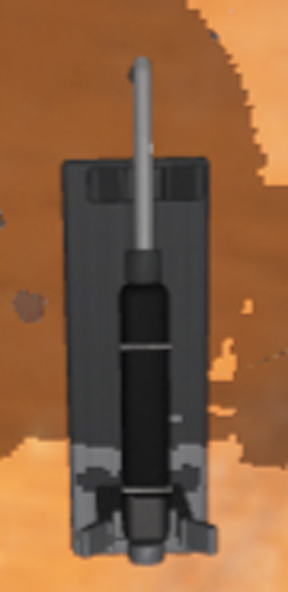

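Closer up, the handle proper starts at crop (144,285) and ends near (146,545), and the hook end is at (142,57).

```bash
python3 - <<'E'
from h import *
s=load("w1");k=lambda x,y:(255+x/3.2,60+y/3.2)
H=onz(s,*k(142,57),.040);F=onz(s,*k(144,285),.044);B=onz(s,*k(146,545),.044);C=onz(s,*k(144,250),.043)
print(H,F,B,np.linalg.norm(H-F),np.linalg.norm(F-B),np.linalg.norm(H-C))
u=(H-B);u/=np.linalg.norm(u[:2]);print(np.degrees(np.arctan2(u[1],u[0])))
for m in(H-.0872*u,F-.033*u,B+.033*u):print(m[:2])
m=(H-.0872*u+B+.033*u)/2
goto([m[0],m[1],.159+.040],8)
E
```

```text
[0.61975307 0.25833727 0.04      ] [0.56854744 0.25117687 0.044     ] [0.50387448 0.24189273 0.044     ] 0.05185834892148876 0.06533595418063186 0.043651528768246926
8.07700981945218
[0.53341808 0.24608532]
[0.53587479 0.24654024]
[0.53654712 0.24652937]
now [0.521  0.2616 0.3236] [1.7998e+02 2.0000e-02 6.8900e+00] turn -0.18 shift [0.47 0.68 4.98] t 3.33
```

```bash
python3 -m handwheel '[[1,0.48,0.68,0,0,0,-0.19],[1,0,0,1,0,0,0],[1,0,0,1,0,0,0],[1,0,0,1,0,0,0],[1,0,0,1,0,0,0]]'
python3 -m handwheel '[[1,0,0,1,0,0,0],[-1,0,0,0.06,0,0,0],[-1,0,0,0,0,0,0],[-1,0,0,0,0,0,0],[-1,0,0,0,0,0,0]]'
python3 -m handwheel '[[-1,0,0,0,0,0,0],[-1,0,0,0,0,0,0],[-1,0,0,0,0,0,0]]'; python3 -c "
from h import *
goto([.5355,.2464,.197],8)"
```

```text
clock: 3.95
tool_pos: [0.5343, 0.2478, 0.2234]
orientation: [-180.0, -0.0, 8.2]
force: [-0.2, -0.4, 0.4]
opening: 0.0878
gripper_force: 0.0
clock: 4.58
tool_pos: [0.5347, 0.2476, 0.1984]
orientation: [-179.9, -0.1, 8.1]
force: [0.2, -0.3, 0.1]
opening: 0.0531
gripper_force: 0.0
clock: 4.95
tool_pos: [0.5345, 0.2473, 0.1974]
orientation: [180.0, 0.0, 8.1]
force: [0.0, 0.2, -0.3]
opening: 0.023
gripper_force: 0.0
now [0.5345 0.2473 0.1974] [180.     0.     8.13] turn 0.02 shift [0.03 0.04 0.02] t 4.95
```

```bash
python3 -m handwheel '[[-1,0,0,0,0,0,0],[-1,0,0,0,0,0,0],[-1,0,0,0,0,0,0],[-1,0,0,0,0,0,0]]'; python3 -m handwheel '[[-1,0,0,-0.3,0,0,0],[-1,0,0,-0.7,0,0,0],[-1,0,0,-1,0,0,0],[-1,0,0,-1,0,0,0],[-1,0,0,-1,0,0,0]]'; python3 - <<'E'
from h import *
s=wrist("w2");T=np.linalg.inv(tool())
print(proj(s,[.6198,.2583,.1388]),get_obs()["tool_pos"],get_obs()["orientation"])
g=snapshot("scene");cv2.imwrite("pics/s2.png",g["color"][150:350,100:360,::-1])
c=np.hstack([cv2.resize(s["color"],(420,315)),cv2.resize(g["color"][150:350,100:360],(380,292)).__array__() if 0 else cv2.resize(g["color"][130:360,100:360],(356,315))])
cv2.imwrite("pics/v2.png",c[:,:,::-1])
E
```

```text
clock: 5.45
tool_pos: [0.5345, 0.2474, 0.1974]
orientation: [180.0, 0.0, 8.1]
force: [0.3, -0.8, -0.1]
opening: 0.0118
gripper_force: 30.0
clock: 6.08
tool_pos: [0.5344, 0.2474, 0.2988]
orientation: [-180.0, -0.0, 8.1]
force: [0.8, -0.1, -1.0]
opening: 0.0119
gripper_force: 30.0
[284.89306654  70.80691497] [0.53534962 0.24790385 0.30241764] [-179.87869429   -0.27847388    8.17992128]
```

View pics/v2.png

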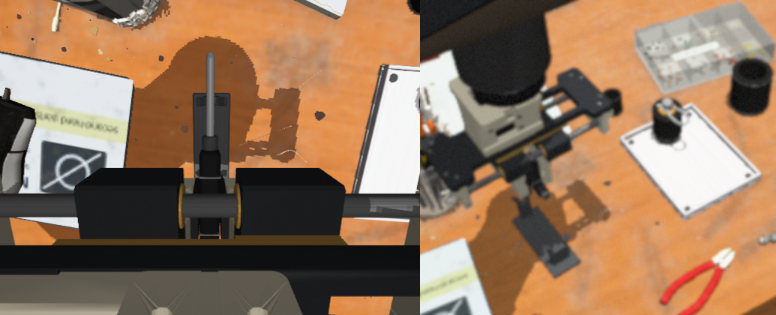

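The wrist half shows the pick gripped and straight, with the hook at full-image (280,69). The scene half shows the rest now empty, and nothing else has been disturbed.

```bash
python3 - <<'E'
from h import *
goto([.475,-.002,.295],7)
s=load("w2");o=proj
# hook in tool frame from w2: plane tool z=.159
M=s["tool_from_camera"];d=M[:3,:3]@np.array([(280-s["cx"])/s["fx"],(69-s["cy"])/s["fy"],1]);p=M[:3,3]+d*((.157-M[2,3])/d[2]);print("hook end in tool",p)
E
```

```text
now [0.5353 0.2479 0.301 ] [-179.85   -0.28    8.16] turn 0.19 shift [-3.61  9.63  0.24] t 6.17
hook end in tool [ 0.08624838 -0.00063788  0.157     ]
```

```bash
python3 -m handwheel '[[-1,-0.36,0.96,0,0,0,0.19],[-1,-0.36,0.96,0,0,0,0],[-1,-0.36,0.96,0,0,0,0],[-1,-0.36,0.96,0,0,0,0],[-1,-0.36,0.96,0,0,0,0]]'
python3 -m handwheel '[[-1,-0.36,0.96,0,0,0,0],[-1,-0.36,0.96,0,0,0,0],[-1,-0.36,0.96,0,0,0,0],[-1,-0.36,0.96,0,0,0,0],[-1,-0.36,0.96,0,0,0,0]]'
python3 -m handwheel '[[-1,0,0,0.2,0,0,0],[-1,0,0,0,0,0,0]]'
python3 - <<'E'
from h import *
s=wrist("w3");goto([.475,-.002,.295],7)
for p in([.6235,.016,.077],[.594,.012,.065]):print(proj(s,p))
cv2.imwrite("pics/c4.png",cv2.resize(s["color"][:230,170:400],None,fx=2.6,fy=2.6,interpolation=2)[:,:,::-1])
E
```

```text
clock: 6.8
tool_pos: [0.5044, 0.1208, 0.2974]
orientation: [180.0, 0.0, 7.0]
force: [0.5, 0.3, -0.7]
opening: 0.0115
gripper_force: 30.0
clock: 7.42
tool_pos: [0.4743, -0.0035, 0.2975]
orientation: [-180.0, -0.0, 7.0]
force: [0.3, 0.2, -0.2]
opening: 0.0115
gripper_force: 30.0
clock: 7.68
tool_pos: [0.4747, -0.0023, 0.2922]
orientation: [180.0, 0.0, 7.0]
force: [0.5, 0.0, -0.3]
opening: 0.0117
gripper_force: 30.0
now [ 0.4749 -0.002   0.2923] [1.80e+02 1.00e-02 6.99e+00] turn -0.0 shift [ 0.    0.   -0.11] t 7.72
[280.53382395 -49.50157028]
[281.09481574  22.55890428]
```

View pics/c4.png

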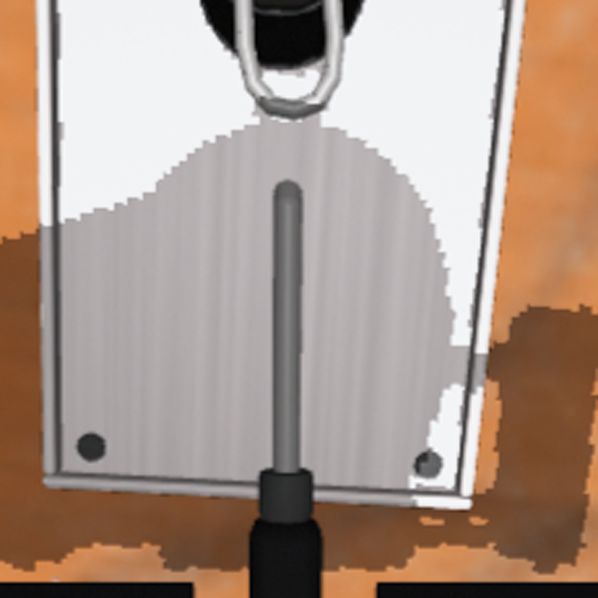

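The loop's two wires are at crop columns 243 and 337, with the loop end centred at (292,107). The hook end is at (288,183), almost in line with it, and the clip runs nearly vertical in the image.

```bash
python3 - <<'E'
from h import *
s=load("w3");k=lambda x,y:(170+x/2.6,y/2.6)
E=onz(s,*k(292,113),.065);I=onz(s,*k(291,97),.067);a=onz(s,*k(243,15),.066);b=onz(s,*k(338,15),.066);m=(a+b)/2
print("end",E,"inner",I,"mid",m,np.linalg.norm(a-b),"dist",np.linalg.norm((m-E)[:2]))
H=onz(s,*k(288,181),.292-.157);print("hook end",H)
u=m-E;print(np.degrees(np.arctan2(u[1],u[0])))
for yaw in (5,6,7,8): 
    y=np.radians(yaw);d=np.array([np.cos(y),np.sin(y)]);print(yaw,"axis",E[:2]+.044*d,"window",E[:2]+.013*d)
# tray edges
for q in([(45,483),(470,503)],[(60,100),(60,475)]):
    A,B=[onz(s,*k(*p),.01) for p in q];print(A,B,np.degrees(np.arctan2(*(A-B)[[1,0]])))
E
```

```text
end [0.58342127 0.0100043  0.065     ] inner [0.58612847 0.01057776 0.067     ] mid [0.60209979 0.01265122 0.066     ] 0.02010681284086971 dist 0.01886514184067435
hook end [0.56003192 0.00842597 0.135     ]
8.065640161050995
5 axis [0.62725383 0.01383915] window [0.5963718  0.01113732]
6 axis [0.62718023 0.01460355] window [0.59635005 0.01136317]
7 axis [0.6270933  0.01536655] window [0.59632437 0.0115886 ]
8 axis [0.62699306 0.01612791] window [0.59629475 0.01181355]
[0.48243957 0.0728739  0.01      ] [ 0.49192324 -0.05701798  0.01      ] 94.17587055800804
[0.59012033 0.0745552  0.01      ] [0.4854693  0.06847419 0.01      ] 3.325573531925472
```

```bash
python3 -m handwheel '[[-1,0.5,0.02,0,0,0,0],[-1,0.5,0.02,0,0,0,0],[-1,0.5,0.01,0,0,0,0],[-1,0,0,0.6,0,0,0],[-1,0,0,0.2,0,0,0]]'
python3 -m handwheel '[[-1,0,0,0,0,0,0]]'
python3 - <<'E'
from h import *
s=wrist("w4");goto([.475,-.002,.2334],7)
H=tool()@np.array([.0840,-.0006,.1594+.025,1]);print("tip",H,proj(s,H[:3]))
cv2.imwrite("pics/c5.png",cv2.resize(s["color"][:180,200:360],None,fx=3.2,fy=3.2,interpolation=2)[:,:,::-1])
E
```

```text
clock: 8.35
tool_pos: [0.5115, 0.0012, 0.2706]
orientation: [180.0, 0.2, 7.0]
force: [-0.1, -0.2, 0.3]
opening: 0.0114
gripper_force: 30.0
clock: 8.48
tool_pos: [0.5117, 0.0012, 0.2715]
orientation: [180.0, 0.1, 7.0]
force: [0.5, 0.3, -0.7]
opening: 0.0116
gripper_force: 30.0
now [0.5119 0.0013 0.2721] [1.7998e+02 5.0000e-02 7.0000e+00] turn -0.0 shift [-1.48 -0.05  1.55] t 8.53
tip [0.59508095 0.01209031 0.08758761 1.        ] [279.69473667  81.71746719]
```

View pics/c5.png

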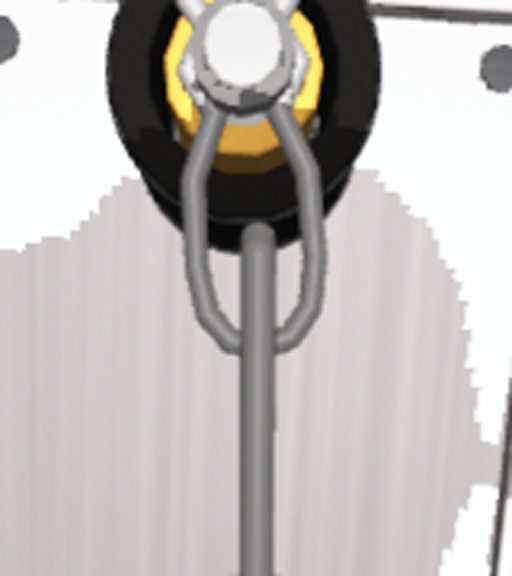

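The view shows the hook centred in the loop (column 258, wires at 196 and 318) and between the roller edge and the loop end. The spindle top is at crop (243,42).

```bash
python3 - <<'E'
from h import *
s=load("w4");k=lambda x,y:(200+x/3.2,y/3.2)
print("axis",onz(s,*k(243,40),.077),"roller",onz(s,*k(243,75),.063),"loop inner",onz(s,*k(257,335),.066), "hook@65 ->",(proj(s,[.5951,.0121,.065])-[200,0])*3.2)
l=onz(s,*k(190,70),.063);a=onz(s,*k(107,70),.063);b=onz(s,*k(381,70),.063);print((a+b)/2,np.linalg.norm(a-b))
E
python3 -m handwheel '[[-1,0,0,0.4,0,0,0],[-1,0,0,0.4,0,0,0],[-1,0,0,0.4,0,0,0],[-1,0,0,0.35,0,0,0],[-1,0,0,0,0,0,0]]'
```

```text
axis [0.62623639 0.01765075 0.077     ] roller [0.62511472 0.01762445 0.063     ] loop inner [0.58594665 0.01057047 0.066     ] hook@65 -> [254.54264132 276.34457352]
[0.625849   0.01754873 0.063     ] 0.043498580136066244
clock: 9.15
tool_pos: [0.512, 0.0013, 0.2328]
orientation: [180.0, 0.1, 7.0]
force: [-0.1, -0.2, -0.0]
opening: 0.0118
gripper_force: 30.0
```

```bash
python3 -m handwheel '[[-1,-0.2,0.005,0,0,0,0],[-1,-0.1,0.005,0,0,0,0],[-1,-0.1,0.005,0,0,0,0],[-1,-0.1,0.005,0,0,0,0]]'; python3 -m handwheel '[[-1,-0.1,0.005,0,0,0,0],[-1,-0.1,0.005,0,0,0,0],[-1,-0.1,0.005,0,0,0,0],[-1,-0.1,0.005,0,0,0,0],[-1,-0.1,0.005,0,0,0,0]]'
```

```text
clock: 9.65
tool_pos: [0.5011, -0.0001, 0.2346]
orientation: [-180.0, -0.2, 7.0]
force: [5.2, 0.5, -0.9]
opening: 0.0117
gripper_force: 30.0
clock: 10.28
tool_pos: [0.4872, -0.0029, 0.2336]
orientation: [180.0, 0.0, 7.0]
force: [-0.3, 0.7, -0.5]
opening: 0.0121
gripper_force: 30.0
```

```bash
python3 -m handwheel '[[-1,-0.2,0.005,0,0,0,0],[-1,-0.2,0.005,0,0,0,0],[-1,-0.2,0.005,0,0,0,0],[-1,-0.2,0.005,0,0,0,0],[-1,-0.2,0.005,0,0,0,0]]'; python3 -m handwheel '[[-1,-0.2,0.005,0,0,0,0],[-1,-0.2,0.005,0,0,0,0],[-1,0,0,0,0,0,0],[-1,0,0,0,0,0,0],[-1,0,0,0,0,0,0]]';python3 - <<'E'
from h import *
s=wrist("w5");t=snapshot("top");g=snapshot("scene")
f=lambda a,b:cv2.resize(a,b,interpolation=2)
c=np.hstack([f(s["color"][:200,160:400],(360,300)),f(t["color"][160:290,240:350],(220,300)),f(g["color"][180:300,230:360],(220,300))])
cv2.imwrite("pics/v3.png",c[:,:,::-1])
E
```

```text
clock: 10.9
tool_pos: [0.4625, -0.0065, 0.2337]
orientation: [-180.0, -0.0, 7.0]
force: [0.7, 0.4, 0.1]
opening: 0.0121
gripper_force: 30.0
clock: 11.52
tool_pos: [0.4531, -0.0078, 0.2337]
orientation: [180.0, -0.0, 7.0]
force: [-0.7, 0.9, 0.2]
opening: 0.0115
gripper_force: 30.0
```

View pics/v3.png

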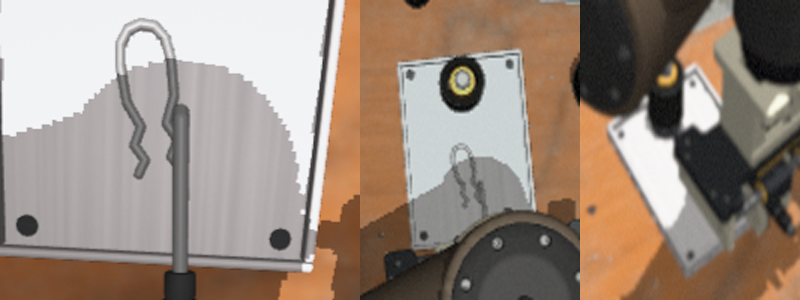

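The clip has flipped and now lies flat in the tray in front of the spindle (wrist crop ~(145,100), top crop ~(465,175)). The roller and bush are still on the spindle, and the hook is free.

```bash
python3 -m handwheel '[[-1,0,0,-1,0,0,0],[-1,0,0,-1,0,0,0],[-1,0,0,-0.64,0,0,0]]'; python3 -c "
from h import *
goto([.5345,.2474,.30],8.13)"
```

```text
clock: 12.05
tool_pos: [0.4532, -0.0078, 0.3008]
orientation: [-180.0, -0.1, 7.0]
force: [0.2, -0.5, -0.2]
opening: 0.0117
gripper_force: 30.0
now [ 0.4532 -0.0078  0.3008] [-1.7999e+02 -6.0000e-02  7.0000e+00] turn -0.19 shift [ 4.66 -9.65  0.03] t 12.05
```

```bash
python3 -m handwheel '[[-1,0,0,0,0,0,-0.19],[-1,0.46,-0.96,0,0,0,0],[-1,0.46,-0.96,0,0,0,0],[-1,0.46,-0.96,0,0,0,0],[-1,0.46,-0.96,0,0,0,0]]';python3 -m handwheel '[[-1,0.46,-0.96,0,0,0,0],[-1,0.46,-0.96,0,0,0,0],[-1,0.46,-0.96,0,0,0,0],[-1,0.46,-0.96,0,0,0,0],[-1,0.46,-0.96,0,0,0,0]]'; python3 -m handwheel '[[-1,0.46,-0.96,0,0,0,0],[-1,0,0,0,0,0,0],[-1,0,0,0,0,0,0]]'; python3 -c "
from h import *
goto([.5345,.2474,.1974],8.13)"
```

```text
clock: 12.68
tool_pos: [0.4849, 0.0944, 0.2986]
orientation: [180.0, 0.1, 8.2]
force: [1.1, -0.3, -0.2]
opening: 0.0115
gripper_force: 30.0
clock: 13.3
tool_pos: [0.5254, 0.2223, 0.2996]
orientation: [180.0, 0.0, 8.1]
force: [-0.1, 0.8, -0.8]
opening: 0.0114
gripper_force: 30.0
clock: 13.68
tool_pos: [0.5328, 0.2463, 0.2993]
orientation: [180.0, 0.0, 8.1]
force: [-0.6, 0.3, -0.6]
opening: 0.0117
gripper_force: 30.0
now [0.5328 0.2463 0.2993] [1.7998e+02 4.0000e-02 8.1500e+00] turn 0.0 shift [ 0.08 -0.03  4.08] t 13.68
```

```bash
python3 -m handwheel '[[-1,0.08,-0.03,0.5,0,0,0],[-1,0,0,1,0,0,0],[-1,0,0,1,0,0,0],[-1,0,0,0.7,0,0,0],[-1,0,0,0.4,0,0,0]]'; python3 -m handwheel '[[-1,0,0,0.24,0,0,0],[-1,0,0,0.2,0,0,0],[-1,0,0,0,0,0,0]]'
```

```text
clock: 14.3
tool_pos: [0.5344, 0.2463, 0.2081]
orientation: [179.9, 0.1, 8.1]
force: [0.7, 0.2, -0.8]
opening: 0.0118
gripper_force: 30.0
clock: 14.68
tool_pos: [0.5348, 0.247, 0.1987]
orientation: [-180.0, -0.0, 8.1]
force: [0.1, 0.4, -0.3]
opening: 0.0119
gripper_force: 30.0
```

```bash
python3 -m handwheel '[[-1,0,0,0.04,0,0,0],[-1,0,0,0,0,0,0],[1,0,0,0,0,0,0],[1,0,0,0,0,0,0],[1,0,0,0,0,0,0]]'; python3 -m handwheel '[[1,0,0,0,0,0,0],[1,0,0,0,0,0,0],[1,0,0,-0.5,0,0,0],[1,0,0,-1,0,0,0],[1,0,0,-1,0,0,0]]';python3 -m handwheel '[[1,0,0,-1,0,0,0],[1,0,0,-0.9,0,0,0],[1,0,0,0,0,0,0]]'
python3 - <<'E'
from h import *
s=wrist("w6");goto([.6257,.0176,.35],8)
f=lambda a,b:cv2.resize(a,b,interpolation=2)
c=np.hstack([f(s["color"][40:240,200:400],(400,400)),f(load("w1")["color"][40:240,200:400],(400,400))]);cv2.imwrite("pics/v4.png",c[:,:,::-1])
# expected projections of hook end, handle front and rear for the seated pose first measured
for p in([.6198,.2583,.040],[.5685,.2512,.044],[.5039,.2419,.044]):print(proj(s,p),proj(load("w1"),p))
# dark handle mask columns
g=cv2.cvtColor(s["color"],cv2.COLOR_RGB2GRAY)
for v in range(70,240,20):
    r=np.where(g[v,260:345]<45)[0]; print(v,(r.min()+260,r.max()+260,len(r)) if len(r) else None)
E
```

```text
clock: 15.3
tool_pos: [0.5348, 0.247, 0.1978]
orientation: [-180.0, -0.0, 8.1]
force: [0.2, -0.7, 0.7]
opening: 0.0364
gripper_force: 0.0
clock: 15.92
tool_pos: [0.5348, 0.247, 0.2616]
orientation: [-180.0, -0.0, 8.1]
force: [0.1, -0.3, 0.2]
opening: 0.0847
gripper_force: 0.0
clock: 16.3
tool_pos: [0.5352, 0.2474, 0.3106]
orientation: [-179.9, -0.2, 8.2]
force: [0.4, -0.3, 0.5]
opening: 0.0876
gripper_force: 0.0
now [0.5348 0.2471 0.3092] [-1.7991e+02 -1.2000e-01  8.1300e+00] turn 0.02 shift [ 2.32  9.6  -1.63] t 16.35
[282.82477338  95.72879382] [299.43357456  77.75178958]
[282.36771431 168.95634728] [299.96166983 149.12112335]
[282.24616928 251.79796669] [300.62037501 230.28182761]
70 None
90 None
110 None
130 (np.int64(273), np.int64(292), 13)
150 None
170 (np.int64(273), np.int64(288), 16)
190 (np.int64(273), np.int64(288), 16)
210 (np.int64(273), np.int64(287), 15)
230 (np.int64(269), np.int64(295), 16)
```

```bash
python3 -m handwheel '[[1,0.13,0.96,0,0,0,0],[1,0.13,0.96,0,0,0,0],[1,0.13,0.96,0,0,0,0],[1,0.13,0.96,0,0,0,0],[1,0.13,0.96,0,0,0,0]]';python3 -m handwheel '[[1,-0.2,0.96,0,0,0,0],[1,-0.2,0.96,0,0,0,0],[1,-0.2,0.96,0,0,0,0],[1,-0.2,0.96,0,0,0,0],[1,-0.2,0.96,0,0,0,0]]';python3 -m handwheel '[[1,0,0,0,0,0,0],[1,0,0,0,0,0,0]]'
python3 - <<'E'
from h import *
s=wrist("w7");goto([.6257,.0172,.30],8)
hs=cv2.cvtColor(s["color"],cv2.COLOR_RGB2HSV)
p=proj(s,[.6257,.0172,.063]);print(p)
x0,y0=int(p[0])-70,max(0,int(p[1])-70)
roi=s["color"][y0:y0+130,x0:x0+140];g=cv2.cvtColor(roi,cv2.COLOR_RGB2GRAY)
h=hs[y0:y0+130,x0:x0+140];br=((h[...,0]>15)&(h[...,0]<32)&(h[...,1]>120)&(h[...,2]>120)).astype(np.uint8)
v,u=np.where(br);print("brass",u.min()+x0,u.max()+x0,v.min()+y0,v.max()+y0,len(u))
# dark span rows of roller top
for r in range(int(p[1])-30,int(p[1])+31,6):
    d=np.where(cv2.cvtColor(s["color"],cv2.COLOR_RGB2GRAY)[r,x0:x0+140]<60)[0]
    if len(d):print(r,d.min()+x0,d.max()+x0,(onz(s,d.min()+x0,r,.063)+onz(s,d.max()+x0+1,r,.063))/2)
cv2.imwrite("pics/c7.png",roi[:,:,::-1])
E
```

```text
clock: 16.98
tool_pos: [0.5677, 0.1296, 0.307]
orientation: [180.0, 0.1, 8.1]
force: [-0.2, -0.9, -0.7]
opening: 0.0874
gripper_force: 0.0
clock: 17.6
tool_pos: [0.5593, 0.007, 0.3073]
orientation: [-180.0, 0.0, 8.1]
force: [0.5, -0.7, -0.0]
opening: 0.088
gripper_force: 0.0
clock: 17.85
tool_pos: [0.5598, 0.0081, 0.3075]
orientation: [-180.0, 0.0, 8.1]
force: [0.3, 0.4, 0.7]
opening: 0.0879
gripper_force: 0.0
now [0.5599 0.0084 0.3076] [-1.80e+02  1.00e-02  8.14e+00] turn 0.02 shift [2.66 0.02 0.3 ] t 17.9
[280.97163691 121.31603288]
brass 210 299 51 140 1186
91 262 297 [0.64409874 0.02046411 0.063     ]
97 256 304 [0.64054703 0.01963418 0.063     ]
103 252 308 [0.63692026 0.01911435 0.063     ]
109 249 311 [0.63326278 0.01859019 0.063     ]
115 248 312 [0.62957417 0.01806179 0.063     ]
121 247 313 [0.62585407 0.01752888 0.063     ]
127 248 312 [0.62210204 0.01699165 0.063     ]
133 250 310 [0.61831768 0.01644993 0.063     ]
139 252 307 [0.61445436 0.01622877 0.063     ]
145 258 302 [0.61065029 0.01535271 0.063     ]
151 266 294 [0.60676641 0.01479711 0.063     ]
```

```bash
python3 -m handwheel '[[1,0.88,0.01,0,0,0,0],[1,0.88,0.01,0,0,0,0],[1,0.88,0,0,0,0,0],[1,0,0,0.5,0,0,0],[1,0,0,0.8,0,0,0]]';python3 -m handwheel '[[1,0,0,0.8,0,0,0],[1,0,0,0.8,0,0,0],[1,0,0,0.8,0,0,0],[1,0,0,0.44,0,0,0],[1,0,0,0,0,0,0]]'; python3 -c "
from h import *
goto([.626,.0171,.204],8.1)"
```

```text
clock: 18.52
tool_pos: [0.6252, 0.0177, 0.2745]
orientation: [-180.0, -0.0, 8.2]
force: [-0.1, -0.1, -0.7]
opening: 0.0875
gripper_force: 0.0
clock: 19.15
tool_pos: [0.6249, 0.0172, 0.2032]
orientation: [180.0, 0.1, 8.2]
force: [0.4, -0.7, 0.8]
opening: 0.0875
gripper_force: 0.0
now [0.6249 0.0172 0.2032] [1.7998e+02 1.1000e-01 8.1500e+00] turn 0.01 shift [ 0.04  0.01 -0.03] t 19.15
```

```bash
python3 -m handwheel '[[-1,0,0,0,0,0,0],[-1,0,0,0,0,0,0],[-1,0,0,0,0,0,0],[-1,0,0,0,0,0,0]]';python3 -m handwheel '[[-1,0,0,0,0,0,0],[-1,0,0,0,0,0,0]]';python3 -m handwheel '[[-1,0,0,0,0,0,0],[-1,0,0,0,0,0,0]]'; python3 -c "
from h import *
o=get_obs();print(o['moment'],o['force'])"
```

```text
clock: 19.65
tool_pos: [0.6255, 0.017, 0.2045]
orientation: [-180.0, -0.0, 8.1]
force: [-0.2, 0.4, 0.1]
opening: 0.0533
gripper_force: 0.0
clock: 19.9
tool_pos: [0.6255, 0.017, 0.2043]
orientation: [180.0, -0.0, 8.1]
force: [-0.8, -0.3, 1.6]
opening: 0.0438
gripper_force: 30.0
clock: 20.15
tool_pos: [0.6255, 0.017, 0.2043]
orientation: [180.0, -0.0, 8.1]
force: [-1.2, 0.3, 3.0]
opening: 0.0439
gripper_force: 30.0
[-0.111671    0.22775544 -0.00369833] [-1.20753997  0.27180938  2.96028794]
```

```bash
python3 -m handwheel '[[-1,0,0,-0.04,0,0,0],[-1,0,0,-0.04,0,0,0],[-1,0,0,-0.02,0,0,0],[-1,0,0,0,0,0,0]]';python3 -c "
from h import *
o=get_obs();print(o['moment'],o['force'],o['tool_pos'])"
```

```text
clock: 20.65
tool_pos: [0.6254, 0.017, 0.2066]
orientation: [180.0, 0.0, 8.1]
force: [-0.3, -0.1, -1.3]
opening: 0.0438
gripper_force: 30.0
[-0.06136641  0.00178249 -0.00272515] [-0.2830097  -0.1288508  -1.33219535] [0.62542284 0.01704439 0.20662275]
```

```bash
python3 -m handwheel '[[-1,0,0,-0.08,0,0,0],[-1,0,0,-0.08,0,0,0],[-1,0,0,-0.08,0,0,0],[-1,0,0,-0.08,0,0,0]]'; python3 -m handwheel '[[-1,0,0,-0.15,0,0,0],[-1,0,0,-0.15,0,0,0],[-1,0,0,-0.15,0,0,0],[-1,0,0,-0.15,0,0,0],[-1,0,0,-0.15,0,0,0]]'
```

```text
clock: 21.15
tool_pos: [0.6254, 0.017, 0.2149]
orientation: [-180.0, -0.0, 8.1]
force: [-0.2, 0.3, -0.9]
opening: 0.0438
gripper_force: 30.0
clock: 21.78
tool_pos: [0.6254, 0.017, 0.2337]
orientation: [-180.0, -0.0, 8.1]
force: [1.1, 0.2, -0.2]
opening: 0.0439
gripper_force: 30.0
```

```bash
python3 -m handwheel '[[-1,0,0,-0.2,0,0,0],[-1,0,0,-0.2,0,0,0],[-1,0,0,-0.25,0,0,0],[-1,0,0,-0.3,0,0,0],[-1,0,0,-0.3,0,0,0]]'; python3 -m handwheel '[[-1,0,0,-0.4,0,0,0],[-1,0,0,-0.4,0,0,0],[-1,0,0,-0.5,0,0,0],[-1,0,0,-0.3,0,0,0],[-1,0,0,0,0,0,0]]'
python3 - <<'E'
from h import *
goto([.4985,-.2015,.30],8.1)
t=load("top0");print("pad",onz(t,398.5,256.3,.003))
w=load("w4");print(proj(w,[.4985,-.2015,.003]))
E
```

```text
clock: 22.4
tool_pos: [0.6254, 0.017, 0.2653]
orientation: [-180.0, -0.0, 8.1]
force: [-0.2, 0.3, -0.6]
opening: 0.0436
gripper_force: 30.0
clock: 23.02
tool_pos: [0.6256, 0.0171, 0.3055]
orientation: [-180.0, -0.1, 8.1]
force: [0.2, 0.2, -2.2]
opening: 0.044
gripper_force: 30.0
now [0.6256 0.0171 0.3055] [-1.7999e+02 -8.0000e-02  8.1300e+00] turn 0.01 shift [-6.26  7.94  0.22] t 23.02
pad [ 0.49715769 -0.20281872  0.003     ]
[531.16646786 255.72544591]
```

```bash
python3 -m handwheel '[[-1,-0.62,0.8,0,0,0,0],[-1,-0.62,0.8,0,0,0,0],[-1,-0.62,0.8,0,0,0,0],[-1,-0.62,0.8,0,0,0,0],[-1,-0.62,0.8,0,0,0,0]]'; python3 -m handwheel '[[-1,-0.62,0.8,0,0,0,0],[-1,-0.62,0.8,0,0,0,0],[-1,-0.62,0.8,0,0,0,0],[-1,-0.62,0.8,0,0,0,0],[-1,-0.62,0.8,0,0,0,0]]'; python3 -m handwheel '[[-1,0,0,0.7,0,0,0],[-1,0,0,0.8,0,0,0],[-1,0,0,0.8,0,0,0],[-1,0,0,0.7,0,0,0],[-1,0,0,0.5,0,0,0]]'; python3 -m handwheel '[[-1,0,0,0.4,0,0,0],[-1,0,0,0.2,0,0,0],[-1,0,0,0,0,0,0],[-1,0,0,0,0,0,0]]'; python3 -c "
from h import *
goto([.499,-.2025,.1933],8.1)"
```

```text
clock: 23.65
tool_pos: [0.5618, -0.0946, 0.3048]
orientation: [180.0, -0.0, 8.1]
force: [-0.6, -0.3, -0.6]
opening: 0.0434
gripper_force: 30.0
clock: 24.28
tool_pos: [0.4993, -0.2043, 0.3047]
orientation: [180.0, -0.0, 8.1]
force: [-0.1, 0.2, -1.5]
opening: 0.0437
gripper_force: 30.0
clock: 24.9
tool_pos: [0.4997, -0.2035, 0.2164]
orientation: [-180.0, 0.0, 8.1]
force: [-0.5, 0.1, -1.1]
opening: 0.0436
gripper_force: 30.0
clock: 25.4
tool_pos: [0.5005, -0.2029, 0.2026]
orientation: [180.0, -0.0, 8.1]
force: [0.4, 1.0, -0.9]
opening: 0.0438
gripper_force: 30.0
now [ 0.5005 -0.2029  0.2026] [ 1.7999e+02 -4.0000e-02  8.1400e+00] turn 0.01 shift [-0.06 -0.02  0.37] t 25.4
```

```bash
python3 -m handwheel '[[-1,0,0,0.12,0,0,0],[-1,0,0,0.1,0,0,0],[-1,0,0,0.08,0,0,0],[-1,0,0,0,0,0,0]]'; python3 -m handwheel '[[-1,0,0,0.04,0,0,0],[-1,0,0,0.02,0,0,0],[-1,0,0,0,0,0,0]]'
```

```text
clock: 25.9
tool_pos: [0.5002, -0.2029, 0.1944]
orientation: [-180.0, 0.0, 8.1]
force: [-0.2, 1.1, -0.2]
opening: 0.044
gripper_force: 30.0
clock: 26.28
tool_pos: [0.5003, -0.2029, 0.1933]
orientation: [180.0, -0.0, 8.1]
force: [-0.5, 1.2, -0.3]
opening: 0.0438
gripper_force: 30.0
```

```bash
python3 -m handwheel '[[-1,0,0,0.03,0,0,0],[-1,0,0,0,0,0,0]]'; python3 -m handwheel '[[-1,0,0,0.03,0,0,0],[-1,0,0,0,0,0,0]]'
```

```text
clock: 26.52
tool_pos: [0.5003, -0.2029, 0.1932]
orientation: [180.0, -0.0, 8.1]
force: [-3.4, 2.1, 8.5]
opening: 0.0437
gripper_force: 30.0
clock: 26.78
tool_pos: [0.5003, -0.2029, 0.1932]
orientation: [180.0, -0.0, 8.2]
force: [-5.9, 3.0, 16.5]
opening: 0.0441
gripper_force: 30.0
```

Contact. I'll ease back slightly, open, and rise.

```bash
python3 -m handwheel '[[-1,0,0,-0.05,0,0,0],[-1,0,0,0,0,0,0],[1,0,0,0,0,0,0],[1,0,0,0,0,0,0],[1,0,0,0,0,0,0]]'; python3 -m handwheel '[[1,0,0,0,0,0,0],[1,0,0,0,0,0,0],[1,0,0,-0.4,0,0,0],[1,0,0,-0.8,0,0,0],[1,0,0,-1,0,0,0]]'; python3 -m handwheel '[[1,0,0,-1,0,0,0],[1,0,0,-1,0,0,0],[1,-1,0,-1,0,0,0],[1,-1,0,0,0,0,0],[1,-1,0,0,0,0,0]]'
python3 - <<'E'
from h import *
t=snapshot("top");g=snapshot("scene")
f=lambda a,b:cv2.resize(a,b,interpolation=2)
c=np.hstack([f(t["color"][150:310,150:440],(480,265)),f(g["color"][160:340,150:460],(320,186)) if 0 else f(g["color"][160:340,150:450],(320,265))])
c=np.vstack([f(t["color"][150:310,140:500],(675,300)),f(g["color"][170:340,100:480],(675,300))])
cv2.imwrite("pics/v5.png",c[:,:,::-1])
E
```

```text
clock: 27.4
tool_pos: [0.5003, -0.2029, 0.1927]
orientation: [-180.0, 0.0, 8.1]
force: [-0.8, 0.1, -0.4]
opening: 0.0687
gripper_force: 0.0
clock: 28.02
tool_pos: [0.5001, -0.2029, 0.2488]
orientation: [-180.0, 0.0, 8.1]
force: [0.6, -0.2, 0.3]
opening: 0.0876
gripper_force: 0.0
clock: 28.65
tool_pos: [0.4252, -0.2135, 0.324]
orientation: [180.0, -0.1, 8.1]
force: [-0.2, 0.6, 0.1]
opening: 0.0878
gripper_force: 0.0
```

View pics/v5.png

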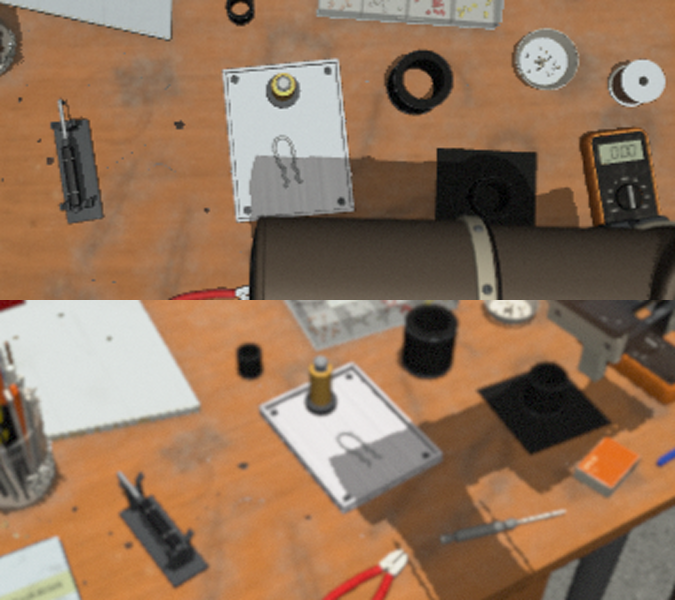

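The roller stands upright near the pad's centre (top crop (487,195)), the bush is down on the spindle, the clip is in the tray and the pick is in its rest. I'll settle the arm and hand in.

```bash
python3 -m handwheel '[[1,0,0,0,0,0,0],[1,0,0,0,0,0,0],[1,0,0,0,0,0,0]]'; python3 -c "
from plant import *
print(close_job())"
```

```text
clock: 29.12
tool_pos: [0.4265, -0.2134, 0.3228]
orientation: [180.0, 0.0, 8.1]
force: [0.3, 0.2, -0.5]
opening: 0.0875
gripper_force: 0.0
the job is handed in; nothing more can be done
None
```

The job was handed in at about 29 s; the last pictures show the clip in the tray, the pick back in its rest, the bush down on the spindle and the roller upright on the pad, but the hand-in returned no verdict.

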